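# Hang a clay handle on the kiln rack bar

### The job

Get the firing rack ready: lay the loose dark bar across the two props so that it sits down in both notches, about centred end to end, and only then hang the larger of the two arched clay handles over it. It should straddle the bar between the props, one leg on each side, squarely across it, hanging freely and still. Set both pieces down gently, without dropping them, and leave the small handle, the elephant, the glaze jar and the brush pot where they stand.

Things in the scene. Friction and masses are not known exactly. Their poses are not given: they have to be found in the camera images.
- rack: Fixed kiln rack of pale fireclay: a batt 130 x 270 x 15 mm (x, y, z) on the table with two upright props at y = -95 and +95 mm, each 44 x 28 mm (x, y), 162 mm free between them. In each prop's top is a notch, open upward and running along y (see rack_seat); its horns end 156 mm above the table. Origin: centre of the batt's underside; z up; y along the line of the notches.
- rack_seat (a point): Point midway between the two notches at the height of their floors, 130 mm above the rack's origin; axes as the rack's. Notches: 17 mm wide at least, for 10 mm above the floor, then flaring to 37 mm wide at 26 mm above the floor. A seated bar has its centre 7 mm above this point.
- bar: Loose dark silicon-carbide kiln bar, square, 14 x 14 mm, 240 mm long, about 0.14 kg, lying on the table at the start. Origin at its centre; y along its length.
- handle: Larger arched handle of pale clay on two feet: upside-down U, 120 mm wide over the legs (x), 100 mm tall, strap 28 mm wide (y), 10 mm thick; feet 22 x 38 mm (x, y), 10 mm high, 88 mm clear between them. Crown: flat block 40 x 28 mm (x, y), 14 mm thick, top at 100 mm, underside at 86 mm. About 0.15 kg. Origin: centre of the underside, level with the soles; z up, x across span, y across strap.
- handle_crown (a point): Centre of the underside of the larger handle's crown, 86 mm above its origin: where it rests on the bar.
- small_handle: The smaller arched handle, same clay and form: 80 mm wide (x), 64 mm tall, strap 24 mm wide (y). Leave it alone. Origin: centre of its underside.
- elephant: Blocky clay elephant figure, 75 x 100 mm, about 145 mm tall with its raised trunk. Leave it alone. Origin: centre of its underside.
- glaze_jar: Closed grey glaze jar, 68 mm across, 85 mm tall, white cap. Leave it alone. Origin: centre of its underside.
- brush_pot: White pot 80 mm across, 95 mm tall, with three brushes up to about 215 mm tall. Leave it alone. Origin: centre of its underside.
Things that resemble listed ones, but are neither listed nor needed, are in the scene too. What is shaped like the bar but green is not meant.

How it is judged:
By the outcome, as a careful person would: the job done as asked, in the order asked, and still so for the second after the job is handed in, with the robot touching nothing.
It also fails if it takes over 61 s, if anything falls off the work surface, if the arm or the gripper's body presses on something with over 40 N, if the wrist force passes 120 N, or if a joint passes its speed limit or range.

### The arm

A 6-joint arm with a two-finger parallel gripper is mounted at the origin on the work surface. World frame = base frame: x ahead of the robot, y to its left, z up, the work surface at z = 0. Lengths are in m, angles in rad, forces in N, time in s.
With the tool pointing down it reaches from about 0.275 to 0.85 m from the base axis. Payload 5.2 kg.
Tool frame: the origin (TCP) lies on the centre line of the jaws, within the pads' length; the fingertips stand 11 mm ahead of it and the grasp point (between the pads) lies 8 mm behind it; z points along the fingers, y is the line along which they close (so a half turn about z gives the same grasp; the last joint's range is limited). The gripper opens to 85 mm and grips with 20 to 120 N. Pads are 22 mm wide; open, the fingers measure 114 mm over their backs; the gripper's body (76 mm by 85 mm) begins 54 mm behind the grasp point. The pads swing forward as they close: fully open they stand 13 mm farther back than shut.
Start: joints at [-1.5, 0.259, 1.535, -0, 1.348, -0.203], TCP at [0.149, -0.53, 0.242] pointing down, gripper open.
Joint ranges: [-3.14, 3.14], [-0.91, 2.08], [0.19, 2.58], [-1.22, 4.36], [0.22, 2.71], [-3.12, 3.12]. Speed limits (rad/s): [2.57, 2.57, 3.14, 3.14, 3.14, 3.14].

### API

Orientations are given as a unit quaternion [w, x, y, z].
In Python, from workcell import bot, eyes gives the robot as it stands.
- The arm moves only by the shell command python3 -m crank 'ROWS' [FORCE]. ROWS is JSON, a list of rows, each a list of 7 numbers: the turn, a rotation vector about the tool's x, y, z in degrees, then the shift along the tool's x, y, z in m, then the finger opening in m, from 0 to 0.0854. A call has 1 to 8 rows; each row shifts and turns the commanded pose from where the row before left it, along the tool's axes as they then stand; what a row does not reach is not made up. A row lasts 1/12 s, in which the tool goes at most 41.7 mm and 7.16 degrees, less where a joint would pass 70% of its speed; a pose out of reach is approached as far as the arm can. A call with a gripper value outside its range is refused whole. The fingers move at their own pace and stop on an object; FORCE is the grip in N (left out, the last holds). Time passes only in rows, so rows that do not move let the fingers close. It gives the time, the measured TCP pose, the force, the opening and the grip force at its end, in the units of the state.
- bot.read_state(): the state, without advancing time (a new reading comes with each control period).
- eyes.get_image(name): name is "scene" or "top" or "wrist"; returns (picture, depth): 480x640x3 uint8, red, green, blue; 480x640 float32, m along the optical axis (not along the pixel's ray), 0 where there is no reading.
- eyes.camera_model(name): a dict with "K" (3x3 intrinsics, pixels), "origin" and "attitude" of the camera in the world; the wrist camera has in their place "tool_from_camera" (4x4, takes a point from camera to tool coordinates, whose origin is the TCP and whose axes are the flange's). Camera axes: x right, y up, looking along -z (the intrinsics and any distortion apply to the point x, -y, -z); pixel columns grow to the right and rows downward; lengths in m; the calibration is good to about 2 mm. A picture is of the moment at which its call begins: read the wrist's pose just before it. camera_model takes no time and is no camera call.
- bot.job_done(): hands the job in; it is judged then, once.
The state is a dict: "clock": time; "joint_positions": joint angles; "joint_velocities": joint speeds; "effort": joint torques, N m; "tool_pos": TCP position; "orientation": TCP orientation; "force": force on the tool from outside, world axes, zero at the start; "ft_torque": the same for the moment, N m; "gripper_width": opening from 0.0 (shut) to 1.0 (fully open); "finger_force": force on a finger pad.
Only numpy, scipy, OpenCV 4.12 (cv2) and the standard library are available. Lean on these libraries where they do the work, as an engineer would, in place of code of your own. Each camera call takes 0.05 s, during which the arm holds its last target. There are 200 camera calls.

## Working session

There is one attempt and no reset: what is moved stays moved. The work goes in short steps, Python scripts to look and compute and a shell command to move; the robot and the scene stay as the last step left them, time stands still between calls to the robot, and variables do not carry over. Pictures are saved under pics/ and viewed, at most 10 in all, crops included, and the job is handed in when it is done.

```bash
mkdir -p pics; ls; cat > h.py <<'E'
import numpy as np, cv2
from scipy.spatial.transform import Rotation as R
from workcell import bot, eyes
def cam(name):
    m=eyes.camera_model(name); K=np.array(m["K"])
    if name=="wrist":
        s=bot.read_state(); T=np.eye(4); q=s["orientation"]
        T[:3,:3]=R.from_quat([q[1],q[2],q[3],q[0]]).as_matrix(); T[:3,3]=s["tool_pos"]
        C=T@np.array(m["tool_from_camera"])
    else:
        C=np.eye(4); a=np.array(m["attitude"],float)
        C[:3,:3]=a if a.shape==(3,3) else R.from_quat([a[1],a[2],a[3],a[0]]).as_matrix(); C[:3,3]=m["origin"]
    return K,C
def shot(name,fn=None):
    K,C=cam(name); im,d=eyes.get_image(name)
    if fn: cv2.imwrite("pics/"+fn,im[:,:,::-1])
    return im,d,K,C
def cloud(d,K,C):
    v,u=np.mgrid[:480,:640]
    P=np.stack([(u-K[0,2])/K[0,0]*d,-(v-K[1,2])/K[1,1]*d,-d],-1)
    return P@C[:3,:3].T+C[:3,3]
E
python3 - <<'E'
from h import *
for n in("scene","top"):
    m=eyes.camera_model(n); print(m)
    im,d,K,C=shot(n,n+"0.png"); np.savez("/tmp/"+n,im=im,d=d,K=K,C=C)
print(bot.read_state()); print(eyes.camera_model("wrist"))
E
```

```text
pics
{'K': array([[512.21795817,   0.        , 318.64647537],
       [  0.        , 512.21795817, 249.02308506],
       [  0.        ,   0.        ,   1.        ]]), 'origin': array([ 1.5861096 , -0.80313226,  0.98301544]), 'attitude': array([0.7799533 , 0.41556288, 0.22093303, 0.41251539])}
{'K': array([[554.36267521,   0.        , 318.55861578],
       [  0.        , 554.36267521, 244.91889805],
       [  0.        ,   0.        ,   1.        ]]), 'origin': array([ 0.35643454, -0.06700192,  1.47838053]), 'attitude': array([ 0.70742047,  0.03240547, -0.03376465, -0.70524188])}
{'clock': 0.1, 'joint_positions': array([-1.49977363e+00,  2.59294836e-01,  1.53599005e+00, -2.36406929e-05,
        1.34799263e+00, -2.02778492e-01]), 'joint_velocities': array([-0.00021188, -0.00129957, -0.0022577 , -0.00066259, -0.00072087,
       -0.00021131]), 'effort': array([ 3.36034667e-03, -4.46966565e+01, -2.91246128e+01, -1.00416946e-04,
        6.28030772e-03, -1.89256184e-06]), 'tool_pos': array([ 0.14870888, -0.52903466,  0.24153792]), 'orientation': array([-8.41360315e-04,  9.90643031e-01,  1.36475915e-01,  4.39563524e-05]), 'force': array([-0.19487942, -0.51562492, -0.83421119]), 'ft_torque': array([-0.00709696,  0.01666212, -0.08152367]), 'finger_force': 0.0, 'gripper_width': 0.998738730812174}
{'K': array([[403.49105253,   0.        , 328.42039556],
       [  0.        , 403.49105253, 245.20639648],
       [  0.        ,   0.        ,   1.        ]]), 'tool_from_camera': array([[-3.34848745e-04,  9.45954832e-01,  3.24298232e-01,
         8.29794122e-02],
       [ 9.99999715e-01,  9.74967314e-05,  7.48142056e-04,
         2.91844604e-04],
       [ 6.76090575e-04,  3.24298390e-01, -9.45954596e-01,
        -1.31119345e-01],
       [ 0.00000000e+00,  0.00000000e+00,  0.00000000e+00,
         1.00000000e+00]])}
```

View pics/top0.png

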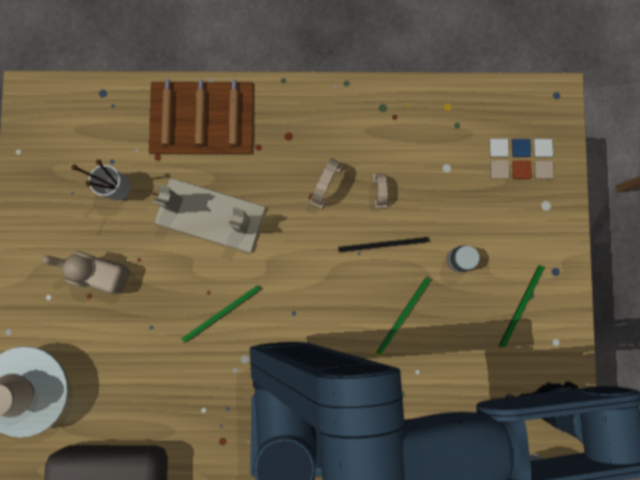

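View pics/scene0.png

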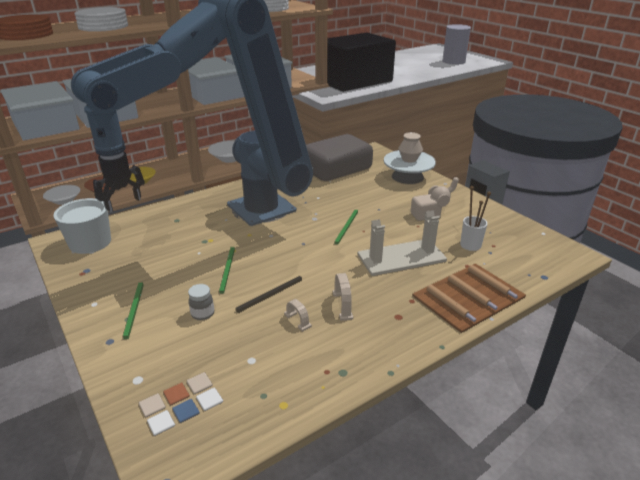

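The top view shows the dark bar from (340,249) to (428,239), the large handle at (326,184), the small handle at (381,190), and the rack at (210,213) with prop tops near (168,198) and (240,218). The scene view agrees: both handles stand upright and the bar lies flat.

```bash
python3 - <<'E'
from h import *
z=np.load("/tmp/top.npz"); im,d,K,C=[z[k] for k in("im","d","K","C")]
P=cloud(d,K,C); 
def box(u0,u1,v0,v1):
    m=np.zeros(d.shape,bool); m[v0:v1,u0:u1]=1; return m&(d>0)
t=P[box(260,300,100,160)]; print("table z",np.median(t[:,2]))
dark=(im.max(2)<60)
def rect(n,m):
    p=P[m]; r=cv2.minAreaRect(p[:,:2].astype(np.float32)); 
    w,V=np.linalg.eigh(np.cov(p[:,:2].T)); a=V[:,1]
    print(n,m.sum(),"rect",np.round(r[0],4),np.round(r[1],4),round(r[2],1),"axis deg",np.degrees(np.arctan2(a[1],a[0])).round(1),"mean",p.mean(0).round(4),"z",np.percentile(p[:,2],[5,50,95]).round(4))
rect("bar",box(330,440,230,258)&dark&(P[...,2]>0.002))
rect("handle",box(300,350,150,215)&(P[...,2]>0.03))
rect("handle top",box(300,350,150,215)&(P[...,2]>0.088))
rect("small",box(365,395,165,215)&(P[...,2]>0.03))
rk=box(145,275,170,260)
rect("batt",rk&(P[...,2]>0.008)&(P[...,2]<0.02))
rect("props",rk&(P[...,2]>0.11)); 
rect("propL",box(145,200,170,260)&(P[...,2]>0.11)); rect("propR",box(215,275,170,260)&(P[...,2]>0.11))
rect("jar",box(440,490,235,280)&(P[...,2]>0.04))
E
```

```text
table z 0.0014998807706829709
bar 395 rect [ 0.4972 -0.2429] [0.0115 0.2403] 6.5 axis deg 96.6 mean [ 0.4966 -0.2414  0.0148] z [0.0086 0.0151 0.02  ]
handle 528 rect [ 0.6603 -0.0876] [0.0283 0.1196] 64.7 axis deg 154.5 mean [ 0.6523 -0.0844  0.0892] z [0.0526 0.095  0.1041]
handle top 357 rect [ 0.6606 -0.0878] [0.0283 0.0882] 64.6 axis deg 154.2 mean [ 0.6594 -0.0875  0.098 ] z [0.0909 0.0979 0.1048]
small 283 rect [ 0.6418 -0.2329] [0.0782 0.0245] 2.6 axis deg -177.0 mean [ 0.638  -0.2326  0.0585] z [0.0413 0.0612 0.0682]
batt 3726 rect [0.5761 0.2236] [0.2403 0.3491] 0.2 axis deg 74.8 mean [0.5731 0.2192 0.0154] z [0.0097 0.0158 0.0194]
props 574 rect [0.5752 0.2212] [0.22   0.0468] 73.2 axis deg 73.1 mean [0.5757 0.2232 0.1407] z [0.1164 0.1424 0.158 ]
propL 302 rect [0.6026 0.3118] [0.0308 0.0468] 73.3 axis deg 165.5 mean [0.6016 0.3088 0.1401] z [0.1149 0.142  0.1574]
propR 272 rect [0.5476 0.13  ] [0.0299 0.0464] 72.2 axis deg 163.5 mean [0.5469 0.1282 0.1412] z [0.118  0.1432 0.1584]
jar 611 rect [ 0.4583 -0.4404] [0.0636 0.0638] 58.6 axis deg 118.9 mean [ 0.4571 -0.4374  0.0782] z [0.0492 0.0844 0.0901]
```

```bash
A='[0,0,0,0.0258,-0.0114,0,0.0854]'; 
python3 -m crank '[[0,0,0,0.0258,-0.0114,0,0.0854],[0,0,0,0.0258,-0.0114,0,0.0854],[0,0,0,0.0258,-0.0114,0,0.0854],[0,0,0,0.0258,-0.0114,0,0.0854],[0,0,0,0.0258,-0.0114,0,0.0854],[0,0,0,0.0258,-0.0114,0,0.0854],[0,0,0,0.0258,-0.0114,0,0.0854],[0,0,0,0.0258,-0.0114,0,0.0854]]' 
python3 -m crank '[[0,0,0,0.0258,-0.0114,0,0.0854],[0,0,0,0.0258,-0.0114,0,0.0854],[0,0,0,0.0258,-0.0114,0,0.0854],[0,0,0,0.0258,-0.0114,0,0.0854],[0,0,0,0.0258,-0.0114,0,0.0854],[0,0,0,0.0258,-0.0114,0,0.0854],[0,0,0,0.0258,-0.0114,0,0.0854],[0,0,0,0.0258,-0.0114,0,0.0854]]'
python3 -m crank '[[0,0,-6.73,0,0,0,0.0854],[0,0,-6.73,0,0,0,0.0854],[0,0,-6.73,0,0,0,0.0854],[0,0,-6.73,0,0,0,0.0854],[0,0,-6.73,0,0,0,0.0854],[0,0,-6.73,0,0,0,0.0854]]'
python3 -m crank '[[0,0,-6.73,0,0,0,0.06],[0,0,-6.73,0,0,0,0.06],[0,0,-6.73,0,0,0,0.06],[0,0,-6.73,0,0,0,0.06],[0,0,-6.73,0,0,0,0.06],[0,0,-6.73,0,0,0,0.06],[0,0,0,0,0,0,0.06],[0,0,0,0,0,0,0.06]]'
cat >> h.py <<'E'
def rpt(n,P,m):
    p=P[m]; r=cv2.minAreaRect(p[:,:2].astype(np.float32)); b=cv2.boxPoints(r)
    w,V=np.linalg.eigh(np.cov(p[:,:2].T)); a=np.degrees(np.arctan2(*V[::-1,1]))%180
    print(n,m.sum(),"rect c",np.round(r[0],4),"size",np.round(r[1],4),"axis",a.round(2),"mean",p.mean(0).round(4),"z",np.percentile(p[:,2],[5,50,95]).round(4)); return np.array(r[0]),a
def big(m):
    n,l,s,c=cv2.connectedComponentsWithStats(m.astype(np.uint8)); return l==1+np.argmax(s[1:,4])
def tool():
    s=bot.read_state(); q=s["orientation"]; M=R.from_quat([q[1],q[2],q[3],q[0]]).as_matrix()
    print("t",round(s["clock"],2),"tcp",np.round(s["tool_pos"],4),"yaw",np.degrees(np.arctan2(M[1,0],M[0,0])).round(2),"zax",M[:,2].round(4),"w",round(s["gripper_width"]*.0854,4),"ff",np.round(s["finger_force"],1),"F",np.round(s["force"],1)); return np.array(s["tool_pos"]),M
def goto(xyz,yaw):
    p,M=tool(); print("shift tool",np.round(M.T@(np.array(xyz)-p),4),"turn z",round(-((yaw-np.degrees(np.arctan2(M[1,0],M[0,0]))+180)%360-180),2))
E
python3 - <<'E'
from h import *
tool(); im,d,K,C=shot("wrist","w1.png"); P=cloud(d,K,C)
m=(im.max(2)<60)&(d>0)&(np.abs(P[...,2]-.012)<.02)&(abs(P[...,0]-.497)<.05)&(abs(P[...,1]+.242)<.15)
c,a=rpt("bar",P,big(m)); goto([*c,.016],a)
E
```

```text
clock: 0.77
tool_pos: [0.3235, -0.3847, 0.242]
orientation: [-0.0, 0.991, 0.136, -0.0]
force: [0.5, 0.2, 0.3]
gripper_width: 1.0
finger_force: 0.0
clock: 1.43
tool_pos: [0.4976, -0.241, 0.2419]
orientation: [-0.0, 0.991, 0.137, -0.0]
force: [0.1, -0.6, 0.1]
gripper_width: 1.0
finger_force: 0.0
clock: 1.93
tool_pos: [0.4966, -0.242, 0.2418]
orientation: [-0.001, 0.881, 0.473, -0.0]
force: [-0.2, -0.1, -0.2]
gripper_width: 0.997
finger_force: 0.0
clock: 2.6
tool_pos: [0.4967, -0.2422, 0.2419]
orientation: [-0.0, 0.668, 0.745, -0.0]
force: [0.4, 0.2, -0.4]
gripper_width: 0.704
finger_force: 0.0
t 2.6 tcp [ 0.4967 -0.2422  0.2419] yaw 96.25 zax [-7.e-04  5.e-04 -1.e+00] w 0.0601 ff 0.0 F [ 0.4  0.2 -0.4]
bar 891 rect c [ 0.4841 -0.157 ] size [0.0128 0.0659] axis 95.81 mean [ 0.4832 -0.1475  0.0135] z [0.012  0.0136 0.0148]
t 2.65 tcp [ 0.4967 -0.2422  0.242 ] yaw 96.23 zax [-5.e-04  4.e-04 -1.e+00] w 0.0601 ff 0.0 F [-0.4 -0.6  0.2]
shift tool [ 0.086  -0.0031  0.226 ] turn z 0.42
```

View pics/w1.png

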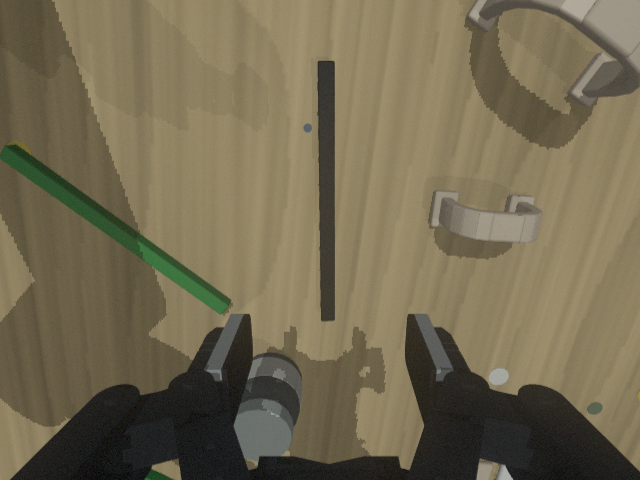

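The wrist view shows the bar fully, from (326,61) to (328,320), centred between the fingers. My dark threshold cut off part of it, so I'll loosen it.

```bash
python3 - <<'E'
from h import *
im,d,K,C=shot("wrist"); 
m=np.zeros(d.shape,bool); m[50:330,300:352]=1; m&=im.max(2)<80; m=big(m)
print("depth missing on bar",(m&(d==0)).sum(),m.sum())
# ray cast mask onto z=0.014
v,u=np.nonzero(m); r=np.stack([(u-K[0,2])/K[0,0],-(v-K[1,2])/K[1,1],-np.ones(len(u))],-1)@C[:3,:3].T
q=C[:3,3]+r*((.014-C[2,3])/r[:,2])[:,None]
P=np.zeros(d.shape+(3,)); P[m]=q; c,a=rpt("bar",P,m); goto([*c,.016],a)
E
```

```text
depth missing on bar 13 3890
bar 3890 rect c [ 0.494  -0.2425] size [0.0141 0.2378] axis 96.5 mean [ 0.4927 -0.2293  0.014 ] z [0.014 0.014 0.014]
t 2.7 tcp [ 0.4967 -0.2422  0.2421] yaw 96.26 zax [-4.e-04  3.e-04 -1.e+00] w 0.0595 ff 0.0 F [-0.1 -0.7 -0.4]
shift tool [-1.000e-04 -2.600e-03  2.261e-01] turn z -0.24
```

```bash

python3 -m crank '[[0,0,-0.24,0,-0.002,0.03,0.05],[0,0,0,0,0,0.03,0.05],[0,0,0,0,0,0.03,0.05],[0,0,0,0,0,0.03,0.05],[0,0,0,0,0,0.03,0.05],[0,0,0,0,0,0.03,0.05],[0,0,0,0,0,0.026,0.05],[0,0,0,0,0,0.01,0.05]]' 40
python3 -m crank '[[0,0,0,0,0,0.01,0.05],[0,0,0,0,0,0,0.05],[0,0,0,0,0,0,0.05]]'
python3 -m crank '[[0,0,0,0,0,0,0.0],[0,0,0,0,0,0,0.0],[0,0,0,0,0,0,0.0],[0,0,0,0,0,0,0.0],[0,0,0,0,0,0,0.0],[0,0,0,0,0,0,0],[0,0,0,0,0,0,0],[0,0,0,0,0,0,0]]'
python3 -c "from h import *;tool()"
```

```text
clock: 3.37
tool_pos: [0.4928, -0.241, 0.0227]
orientation: [-0.003, 0.665, 0.746, -0.0]
force: [-1.2, 0.3, -0.6]
gripper_width: 0.585
finger_force: 0.0
clock: 3.62
tool_pos: [0.4954, -0.2429, 0.017]
orientation: [0.0, 0.665, 0.747, 0.0]
force: [-0.3, 0.5, -0.2]
gripper_width: 0.581
finger_force: 0.0
clock: 4.28
tool_pos: [0.4957, -0.2431, 0.0178]
orientation: [0.001, 0.665, 0.747, 0.0]
force: [-0.4, 0.0, 6.7]
gripper_width: 0.152
finger_force: 40.9
t 4.28 tcp [ 0.4957 -0.2431  0.0178] yaw 96.68 zax [ 0.0022 -0.0016 -1.    ] w 0.013 ff 40.9 F [-0.4  0.   6.7]
```

```bash

python3 -m crank '[[0,0,0,0,0,-0.005,0],[0,0,0,0,0,-0.01,0],[0,0,0,0,0,-0.03,0],[0,0,0,0,0,-0.035,0],[0,0,0,0,0,-0.04,0],[0,0,0,0,0,-0.04,0],[0,0,0,0,0,-0.04,0],[0,0,0,0,0,-0.012,0]]'
python3 -m crank '[[0,0,5.9,0,0,0,0],[0,0,5.9,0,0,0,0],[0,0,5.9,0,0,0,0],[0,0,5.9,0,0,0,0]]'
python3 -m crank '[[0,0,0,0.0292,-0.0074,0,0],[0,0,0,0.0292,-0.0074,0,0],[0,0,0,0.0292,-0.0074,0,0],[0,0,0,0.0292,-0.0074,0,0],[0,0,0,0.0292,-0.0074,0,0],[0,0,0,0.0292,-0.0074,0,0],[0,0,0,0.0292,-0.0074,0,0],[0,0,0,0.0292,-0.0074,0,0]]'
python3 -m crank '[[0,0,0,0.0292,-0.0074,0,0],[0,0,0,0.0292,-0.0074,0,0],[0,0,0,0.0292,-0.0074,0,0],[0,0,0,0.0292,-0.0074,0,0],[0,0,0,0.0292,-0.0074,0,0],[0,0,0,0.0292,-0.0074,0,0],[0,0,0,0.0292,-0.0074,0,0],[0,0,0,0.0292,-0.0074,0,0]]'
python3 -m crank '[[0,0,0,0,0,0,0],[0,0,0,0,0,0,0]]'
python3 - <<'E'
from h import *
tool(); im,d,K,C=shot("wrist","w2.png"); np.savez("/tmp/w2",im=im,d=d,K=K,C=C); P=cloud(d,K,C)
ok=(d>0)&(P[...,2]>.11)&(P[...,2]<.165)
e=np.array([.29,.957]); s=(P[...,:2]-[.575,.221])@e
lat=(P[...,:2]-[.575,.221])@np.array([.957,-.29])
for n,k in(("far",1),("near",-1)):
    m=ok&(abs(s-k*.095)<.04)&(abs(lat)<.045)
    if m.sum()>30: rpt(n,P,m)
E
```

```text
clock: 4.95
tool_pos: [0.4968, -0.2439, 0.2361]
orientation: [0.005, 0.665, 0.747, 0.0]
force: [0.6, -1.8, -0.8]
gripper_width: 0.147
finger_force: 40.1
clock: 5.28
tool_pos: [0.4945, -0.2422, 0.2292]
orientation: [0.0, 0.805, 0.593, 0.0]
force: [-0.1, 0.0, -1.8]
gripper_width: 0.151
finger_force: 40.0
clock: 5.95
tool_pos: [0.5056, -0.0003, 0.229]
orientation: [0.0, 0.803, 0.595, 0.0]
force: [-0.2, -0.3, -1.5]
gripper_width: 0.145
finger_force: 40.0
clock: 6.62
tool_pos: [0.5169, 0.2404, 0.229]
orientation: [0.0, 0.803, 0.595, -0.0]
force: [-0.4, -0.6, -1.8]
gripper_width: 0.147
finger_force: 40.0
clock: 6.78
tool_pos: [0.5168, 0.2403, 0.2286]
orientation: [-0.0, 0.802, 0.597, -0.0]
force: [0.3, -0.2, -0.6]
gripper_width: 0.146
finger_force: 40.0
t 6.78 tcp [0.5168 0.2403 0.2286] yaw 73.27 zax [-2.e-04 -2.e-04 -1.e+00] w 0.0125 ff 40.0 F [ 0.3 -0.2 -0.6]
far 6390 rect c [0.5989 0.3103] size [0.0281 0.0476] axis 163.17 mean [0.5993 0.3104 0.1424] z [0.128  0.1447 0.1553]
near 1052 rect c [0.5495 0.1371] size [0.0103 0.0364] axis 164.01 mean [0.5504 0.1402 0.1219] z [0.1114 0.1225 0.13  ]
```

View pics/w2.png

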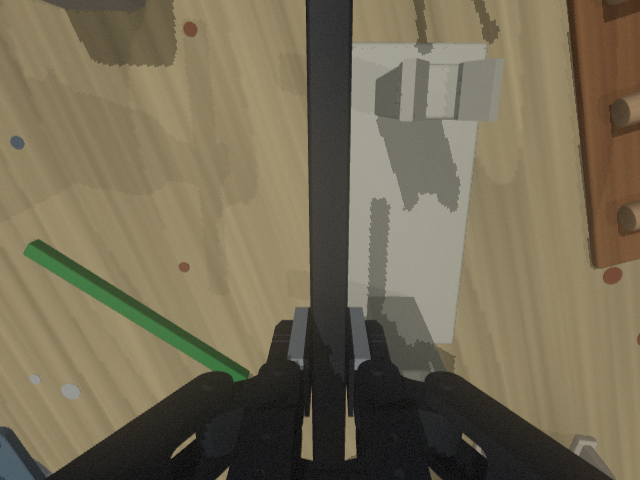

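The held bar runs up the middle at u≈328. The far prop is at (400–500, 60–120), with its notch floor around u 428–458. Next I compare bar and notch in the same image.

```bash
python3 - <<'E'
from h import *
z=np.load("/tmp/w2.npz"); im,d,K,C=[z[k] for k in("im","d","K","C")]; P=cloud(d,K,C)
p,M=tool(); Q=(P-p)@M   # tool coords
v,u=np.mgrid[:480,:640]
b=(v<250)&(u>295)&(u<365)&(im.max(2)<85)&(d>0)&(P[...,2]>.19)
q=Q[b]; f=np.polyfit(q[:,0],q[:,1],1); print("bar n",b.sum(),"y mean",q[:,1].mean(),"y range",np.percentile(q[:,1],[2,98]),"slope deg",np.degrees(f[0]),"top z tool",np.percentile(q[:,2],[10,50,90]), "x max",q[:,0].max())
g=(v>40)&(v<140)&(u>370)&(u<520)&(d>0)
fl=g&(abs(P[...,2]-.130)<.004); hn=g&(P[...,2]>.150)
for n,m in(("floor",fl),("horn",hn)):
    q=Q[m]; print(n,m.sum(),"y",np.percentile(q[:,1],[2,50,98]).round(4),"x",np.percentile(q[:,0],[2,50,98]).round(4),"z",np.percentile(P[m][:,2],[5,50,95]).round(4))
q=Q[hn]; mid=q[:,1].mean(); 
for s in(q[:,1]<mid,q[:,1]>mid): print("horn y",np.percentile(q[s,1],[2,50,98]).round(4))
row=[(uu,round(float(Q[92,uu,1]),4),round(float(P[92,uu,2]),3)) for uu in range(380,506,5)]; print(row)
E
```

```text
t 6.83 tcp [0.5169 0.2392 0.2285] yaw 73.18 zax [-4.e-04 -6.e-04 -1.e+00] w 0.013 ff 40.0 F [ 0.7 -0.8 -1.7]
bar n 10640 y mean -0.0009955727073326084 y range [-0.00761088  0.00560249] slope deg 0.039852178150717614 top z tool [0.00324028 0.00409619 0.00497328] x max 0.11419610269668128
floor 1851 y [0.0357 0.0592 0.0669] x [0.0786 0.0923 0.1052] z [0.128  0.1296 0.1321]
horn 2326 y [0.0345 0.073  0.0808] x [0.0783 0.0923 0.1052] z [0.1506 0.1538 0.1558]
horn y [0.0344 0.0378 0.0427]
horn y [0.0723 0.0756 0.081 ]
[(380, 0.0356, 0.053), (385, 0.0357, 0.079), (390, 0.0359, 0.101), (395, 0.0357, 0.121), (400, 0.0356, 0.138), (405, 0.0357, 0.153), (410, 0.0376, 0.155), (415, 0.0399, 0.155), (420, 0.0437, 0.149), (425, 0.0477, 0.142), (430, 0.0529, 0.13), (435, 0.056, 0.129), (440, 0.0584, 0.13), (445, 0.0612, 0.129), (450, 0.0636, 0.13), (455, 0.0665, 0.129), (460, 0.0664, 0.138), (465, 0.0675, 0.143), (470, 0.0697, 0.144), (475, 0.0709, 0.148), (480, 0.0724, 0.151), (485, 0.0746, 0.151), (490, 0.0757, 0.155), (495, 0.078, 0.155), (500, 0.1422, -0.001), (505, 0.1459, 0.001)]
```

```bash

python3 -m crank '[[0,0,0,-0.0035,0.02,0,0],[0,0,0,0,0.0237,0,0],[0,0,0,0,0.015,0,0],[0,0,0,0,0,0.015,0],[0,0,0,0,0,0.015,0],[0,0,0,0,0,0.015,0],[0,0,0,0,0,0,0],[0,0,0,0,0,0,0]]'
python3 - <<'E'
from h import *
tool(); im,d,K,C=shot("wrist","w3.png"); P=cloud(d,K,C); p,M=tool(); Q=(P-p)@M
m=(d>0)&(P[...,2]>.150)&(P[...,2]<.165)&(Q[...,0]>.07)&(Q[...,0]<.11)&(abs(Q[...,1])<.03)&(im.min(2)>90)
q=Q[m]; L=q[q[:,1]<0]; Rr=q[q[:,1]>0]; print(len(L),len(Rr),np.percentile(L[:,1],[2,98]),np.percentile(Rr[:,1],[2,98]),np.percentile(q[:,0],[2,98]))
E
```

```text
clock: 7.5
tool_pos: [0.5721, 0.2171, 0.1829]
orientation: [-0.0, 0.804, 0.595, -0.001]
force: [0.7, 0.3, -1.3]
gripper_width: 0.145
finger_force: 40.0
t 7.5 tcp [0.5721 0.2171 0.1829] yaw 73.0 zax [-2.2e-03 -7.0e-04 -1.0e+00] w 0.0123 ff 40.0 F [ 0.7  0.3 -1.3]
t 7.55 tcp [0.5728 0.2175 0.184 ] yaw 73.02 zax [ 1.e-04 -2.e-04 -1.e+00] w 0.0127 ff 40.0 F [ 0.7  0.3 -1.2]
1358 1968 [-0.02569302 -0.01947742] [0.01258783 0.0210085 ] [0.0828149  0.10950263]
```

View pics/w3.png

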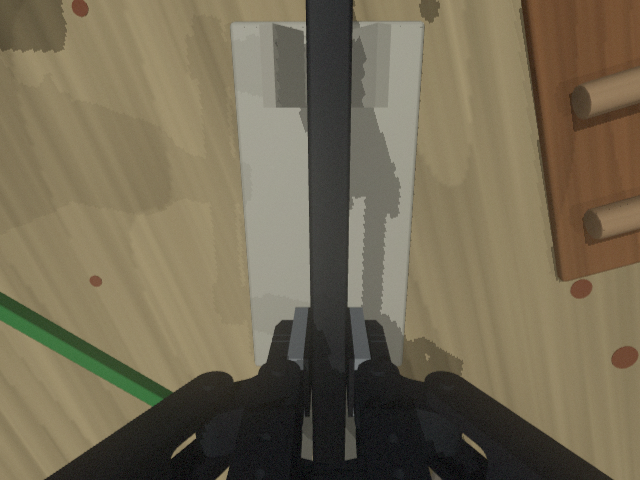

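Bar (306–353) sits over the batt and prop centre line (232–424, so centre 328), with the horns visible on both sides. It's aligned to about 1 mm, so I descend.

```bash

python3 -m crank '[[0,0,0,0,-0.0006,0.008,0],[0,0,0,0,0,0.007,0],[0,0,0,0,0,0.006,0],[0,0,0,0,0,0.005,0],[0,0,0,0,0,0.003,0],[0,0,0,0,0,0.002,0],[0,0,0,0,0,0,0],[0,0,0,0,0,0,0]]'
python3 -m crank '[[0,0,0,0,0,0.0015,0],[0,0,0,0,0,0.0015,0],[0,0,0,0,0,0,0],[0,0,0,0,0,0,0]]'
python3 -c "from h import *;tool()"
```

```text
clock: 8.22
tool_pos: [0.5721, 0.2187, 0.1523]
orientation: [-0.0, 0.803, 0.595, -0.0]
force: [1.0, -0.4, -0.7]
gripper_width: 0.146
finger_force: 40.1
clock: 8.55
tool_pos: [0.572, 0.2187, 0.1493]
orientation: [-0.0, 0.803, 0.595, 0.0]
force: [-0.6, -0.8, -1.4]
gripper_width: 0.149
finger_force: 40.1
t 8.55 tcp [0.572  0.2187 0.1493] yaw 73.09 zax [ 0.  0. -1.] w 0.0127 ff 40.1 F [-0.6 -0.8 -1.4]
```

```bash

python3 -m crank '[[0,0,0,0,0,0.001,0],[0,0,0,0,0,0,0],[0,0,0,0,0,0,0]]'
python3 -m crank '[[0,0,0,0,0,0.001,0],[0,0,0,0,0,0,0],[0,0,0,0,0,0,0]]'
python3 -m crank '[[0,0,0,0,0,0.0007,0],[0,0,0,0,0,0,0],[0,0,0,0,0,0,0]]'
python3 -c "from h import *;tool();shot('scene','s1.png');im=cv2.imread('pics/s1.png')[190:290,330:490];cv2.imwrite('pics/s1c.png',cv2.resize(im,None,fx=5,fy=5,interpolation=2))"
```

```text
clock: 8.8
tool_pos: [0.5721, 0.2187, 0.1483]
orientation: [-0.0, 0.803, 0.595, -0.0]
force: [-0.4, 0.0, -1.3]
gripper_width: 0.15
finger_force: 40.1
clock: 9.05
tool_pos: [0.5722, 0.2187, 0.1478]
orientation: [0.0, 0.803, 0.595, 0.0]
force: [-0.9, -1.1, 2.1]
gripper_width: 0.147
finger_force: 40.5
clock: 9.3
tool_pos: [0.5722, 0.2187, 0.1478]
orientation: [0.0, 0.803, 0.595, 0.0]
force: [-3.4, -1.5, 6.5]
gripper_width: 0.147
finger_force: 41.0
t 9.3 tcp [0.5722 0.2187 0.1478] yaw 73.09 zax [ 1.e-03  1.e-04 -1.e+00] w 0.0125 ff 41.0 F [-3.4 -1.5  6.5]
```

View pics/s1c.png

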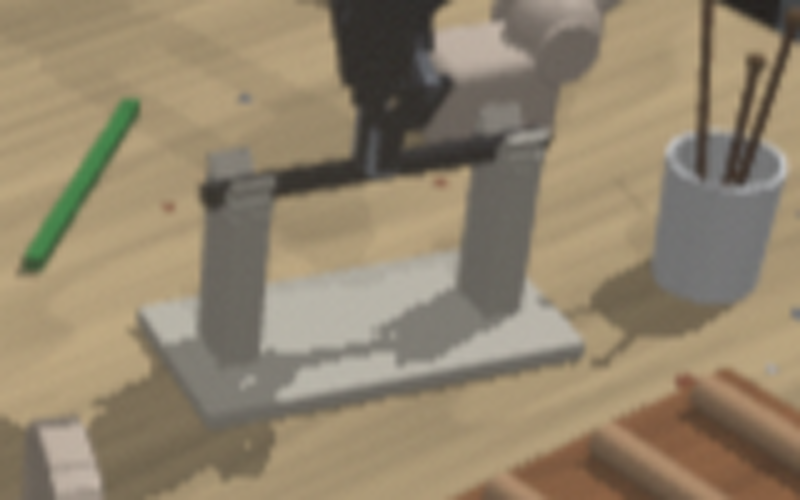

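The crop shows the bar seated in both notches and overhanging both props about equally. I release it and move to the handle.

```bash

python3 -m crank '[[0,0,0,0,0,-0.0005,0.008],[0,0,0,0,0,0,0.02],[0,0,0,0,0,0,0.04],[0,0,0,0,0,0,0.05],[0,0,0,0,0,0,0.05],[0,0,0,0,0,-0.005,0.05],[0,0,0,0,0,-0.015,0.05],[0,0,0,0,0,-0.03,0.05]]'
python3 -m crank '[[0,0,0,0,0,-0.03,0.05],[0,0,0,0,0,-0.03,0.05],[0,0,-6.78,0,0,0,0.05],[0,0,-6.78,0,0,0,0.05],[0,0,-6.78,0,0,0,0.05],[0,0,0,0,0,0,0.05]]'
python3 - <<'E'
from h import *
tool(); im,d,K,C=shot("top"); P=cloud(d,K,C)
m=(im.max(2)<70)&(d>0)&(P[...,2]>.12)&(P[...,2]<.165)&(np.hypot(P[...,0]-.575,P[...,1]-.221)<.15)
rpt("bar",P,m)
goto([.657,-.088,.25],154.4)
E
```

```text
clock: 10.02
tool_pos: [0.5698, 0.2182, 0.194]
orientation: [-0.002, 0.803, 0.595, -0.004]
force: [-0.6, 0.2, -0.2]
gripper_width: 0.584
finger_force: 0.0
clock: 10.52
tool_pos: [0.5721, 0.2187, 0.2577]
orientation: [0.0, 0.684, 0.729, 0.0]
force: [-0.7, 0.6, -0.7]
gripper_width: 0.589
finger_force: 0.0
t 10.52 tcp [0.5721 0.2187 0.2577] yaw 93.67 zax [ 7.e-04  2.e-04 -1.e+00] w 0.0503 ff 0.0 F [-0.7  0.6 -0.7]
bar 318 rect c [0.5651 0.2046] size [0.2026 0.0244] axis 72.86 mean [0.5606 0.1737 0.1451] z [0.1396 0.1453 0.1499]
t 10.57 tcp [0.5721 0.2187 0.2574] yaw 93.3 zax [ 3.e-04  1.e-04 -1.e+00] w 0.0501 ff 0.0 F [-0.4 -0.3  1.1]
shift tool [-0.3111  0.0671  0.0074] turn z -61.1
```

```bash

python3 -m crank '[[0,0,0,-0.0283,0.0061,0,0.07],[0,0,0,-0.0283,0.0061,0,0.07],[0,0,0,-0.0283,0.0061,0,0.07],[0,0,0,-0.0283,0.0061,0,0.07],[0,0,0,-0.0283,0.0061,0,0.07],[0,0,0,-0.0283,0.0061,0,0.07],[0,0,0,-0.0283,0.0061,0,0.07],[0,0,0,-0.0283,0.0061,0,0.07]]'
python3 -m crank '[[0,0,0,-0.0283,0.0061,0,0.07],[0,0,0,-0.0283,0.0061,0,0.07],[0,0,0,-0.0283,0.0061,0,0.07],[0,0,-6.79,0,0,0,0.07],[0,0,-6.79,0,0,0,0.07],[0,0,-6.79,0,0,0,0.07],[0,0,-6.79,0,0,0,0.07],[0,0,-6.79,0,0,0,0.07]]'
python3 -m crank '[[0,0,-6.79,0,0,0,0.07],[0,0,-6.79,0,0,0,0.07],[0,0,-6.79,0,0,0,0.07],[0,0,-6.79,0,0,0,0.07],[0,0,0,0,0,0,0.07],[0,0,0,0,0,0,0.07]]'
python3 - <<'E'
from h import *
tool(); im,d,K,C=shot("wrist","w4.png"); P=cloud(d,K,C); p,M=tool(); Q=(P-p)@M
n=(d>0)&(np.hypot(P[...,0]-.657,P[...,1]+.088)<.09)
rpt("all",P,n&(P[...,2]>.03)&(P[...,2]<.112)); c,a=rpt("top",P,n&(P[...,2]>.094)&(P[...,2]<.112))
print("z max", np.percentile(P[n&(P[...,2]<.12)][:,2],99.5))
goto([*c,.100],a)
E
```

```text
clock: 11.23
tool_pos: [0.6345, -0.0058, 0.2571]
orientation: [-0.0, 0.687, 0.726, -0.0]
force: [0.1, 0.4, -0.0]
gripper_width: 0.823
finger_force: 0.0
clock: 11.9
tool_pos: [0.6576, -0.0883, 0.2569]
orientation: [-0.0, 0.443, 0.897, -0.0]
force: [0.9, -0.4, -0.1]
gripper_width: 0.818
finger_force: 0.0
clock: 12.4
tool_pos: [0.6576, -0.088, 0.257]
orientation: [-0.0, 0.223, 0.975, 0.0]
force: [0.6, 1.1, -0.5]
gripper_width: 0.822
finger_force: 0.0
t 12.4 tcp [ 0.6576 -0.088   0.257 ] yaw 154.19 zax [-3.e-04  1.e-04 -1.e+00] w 0.0702 ff 0.0 F [ 0.6  1.1 -0.5]
t 12.45 tcp [ 0.6576 -0.0881  0.257 ] yaw 154.21 zax [-2.e-04  1.e-04 -1.e+00] w 0.0699 ff 0.0 F [ 0.3 -0.   0.4]
all 5119 rect c [ 0.6549 -0.0887] size [0.028  0.1149] axis 154.59 mean [ 0.6459 -0.0843  0.0906] z [0.0639 0.0952 0.1002]
top 2958 rect c [ 0.657  -0.0897] size [0.0279 0.0676] axis 154.68 mean [ 0.6552 -0.0888  0.098 ] z [0.0945 0.0988 0.1005]
z max 0.10052646744082645
t 12.45 tcp [ 0.6576 -0.0881  0.257 ] yaw 154.21 zax [-2.e-04  1.e-04 -1.e+00] w 0.0699 ff 0.0 F [ 0.3 -0.   0.4]
shift tool [-0.0002 -0.0018  0.157 ] turn z -0.47
```

View pics/w4.png

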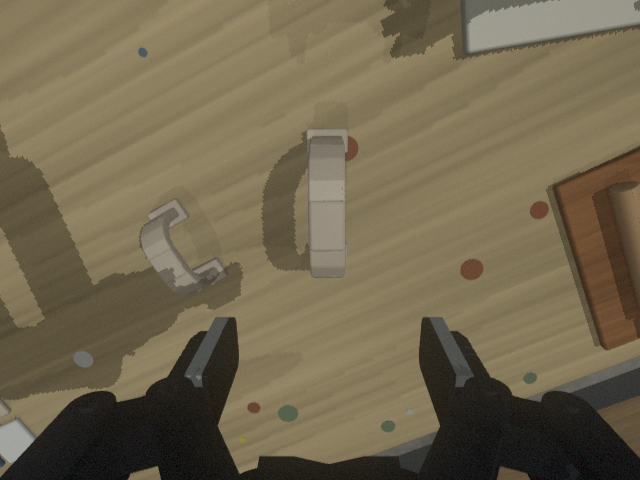

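The crown is centred at (327,225) between the open fingers, with the small handle well clear at (185,250). I descend to grip only the top of the crown.

```bash

python3 -m crank '[[0,0,-0.45,0,-0.0018,0.02,0.07],[0,0,0,0,0,0.03,0.07],[0,0,0,0,0,0.03,0.07],[0,0,0,0,0,0.03,0.07],[0,0,0,0,0,0.025,0.07],[0,0,0,0,0,0.015,0.07],[0,0,0,0,0,0.005,0.07],[0,0,0,0,0,0,0.07]]' 40
python3 -m crank '[[0,0,0,0,0,0,0.05],[0,0,0,0,0,0,0.036],[0,0,0,0,0,0,0.036],[0,0,0,0,0,0,0.028],[0,0,0,0,0,0,0.02],[0,0,0,0,0,0,0.01],[0,0,0,0,0,0,0],[0,0,0,0,0,0,0]]'
python3 -c "
from h import *
tool();shot('wrist','w5.png')"
```

```text
clock: 13.12
tool_pos: [0.656, -0.0895, 0.1004]
orientation: [-0.002, 0.218, 0.976, 0.0]
force: [0.2, -0.1, -0.5]
gripper_width: 0.818
finger_force: 0.0
clock: 13.78
tool_pos: [0.6578, -0.0897, 0.1038]
orientation: [0.001, 0.217, 0.976, 0.0]
force: [-0.7, 1.9, 6.3]
gripper_width: 0.311
finger_force: 40.2
t 13.78 tcp [ 0.6578 -0.0897  0.1038] yaw 154.98 zax [ 2.9e-03 -6.0e-04 -1.0e+00] w 0.0266 ff 40.2 F [-0.7  1.9  6.3]
```

View pics/w5.png

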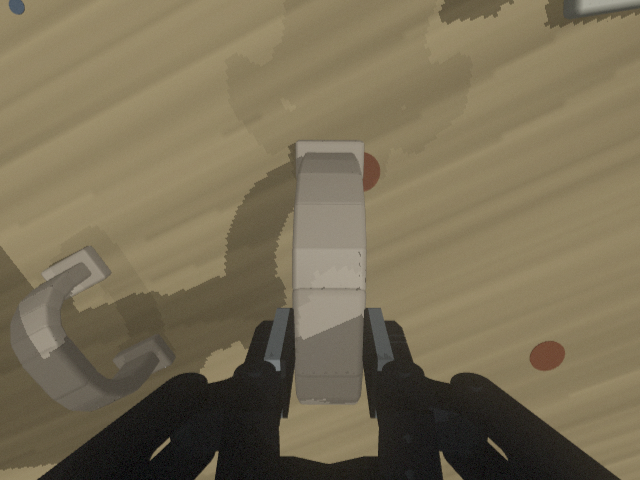

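The fingers hold the crown, which spans rows 290–375, centred. I lift, square up and carry it above the bar.

```bash

python3 -m crank '[[0,0,0,0,0,-0.003,0],[0,0,0,0,0,-0.008,0],[0,0,0,0,0,-0.02,0],[0,0,0,0,0,-0.03,0],[0,0,0,0,0,-0.03,0],[0,0,0,0,0,-0.03,0],[0,0,0,0,0,-0.03,0],[0,0,0,0,0,-0.03,0]]'
python3 -m crank '[[0,0,0,0,0,-0.01,0],[0,0,-2,0,0,-0.005,0],[0,0,-3.2,0,0,0,0],[0,0,-3.2,0,0,0,0],[0,0,0,0,0,0,0],[0,0,0,0,0,0,0]]'
python3 -c "
from h import *
goto([.5722,.2187,.294],163.1)"
```

```text
clock: 14.5
tool_pos: [0.6564, -0.0896, 0.2848]
orientation: [-0.0, 0.217, 0.976, -0.0]
force: [0.4, 0.3, -1.0]
gripper_width: 0.311
finger_force: 39.6
clock: 15.0
tool_pos: [0.6565, -0.0896, 0.297]
orientation: [-0.001, 0.145, 0.989, 0.0]
force: [0.9, 0.0, -0.3]
gripper_width: 0.312
finger_force: 39.6
t 15.0 tcp [ 0.6565 -0.0896  0.297 ] yaw 163.29 zax [-1.8e-03  5.0e-04 -1.0e+00] w 0.0266 ff 39.6 F [ 0.9  0.  -0.3]
shift tool [0.1693 0.2711 0.0033] turn z 0.19
```

```bash

python3 -m crank '[[0,0,0.2,0.007,0.0113,0,0],[0,0,0,0.007,0.0113,0,0],[0,0,0,0.0141,0.0226,0,0],[0,0,0,0.0141,0.0226,0,0],[0,0,0,0.0141,0.0226,0,0],[0,0,0,0.0141,0.0226,0,0],[0,0,0,0.0141,0.0226,0,0],[0,0,0,0.0141,0.0226,0,0]]'
python3 -m crank '[[0,0,0,0.0141,0.0226,0,0],[0,0,0,0.0141,0.0226,0,0],[0,0,0,0.0141,0.0226,0,0],[0,0,0,0.0141,0.0226,0,0],[0,0,0,0.007,0.0113,0,0],[0,0,0,0.0073,0.0113,0,0],[0,0,0,0,0,0,0],[0,0,0,0,0,0,0]]'
python3 - <<'E'
from h import *
goto([.5722,.2187,.294],163.1); im,d,K,C=shot("wrist","w6.png"); P=cloud(d,K,C); p,M=tool(); Q=(P-p)@M
b=(im.max(2)<90)&(abs(P[...,2]-.144)<.006)&(d>0)&(abs(Q[...,1])<.13)&(abs(Q[...,0])<.05)
q=Q[b]
for s in(q[:,1]<0,q[:,1]>0):
    if s.sum()>20: print("bar side",s.sum(),"x",np.percentile(q[s,0],[3,50,97]).round(4),"y",np.percentile(q[s,1],[1,99]).round(4),"z",np.median(P[b][s,2]))
h=(d>0)&(Q[...,2]<.04)&(Q[...,2]>-.03)&(abs(Q[...,1])<.0143)&(im.min(2)>90); q=Q[h]; print("handle", len(q),np.percentile(q[:,0],[2,98]),np.percentile(q[:,1],[2,98]),q[:,2].min())
E
```

```text
clock: 15.67
tool_pos: [0.6069, 0.093, 0.2982]
orientation: [-0.0, 0.146, 0.989, 0.0]
force: [0.1, -0.9, -1.4]
gripper_width: 0.312
finger_force: 39.6
clock: 16.33
tool_pos: [0.5729, 0.2192, 0.2981]
orientation: [0.0, 0.146, 0.989, -0.0]
force: [0.5, -0.1, -0.7]
gripper_width: 0.31
finger_force: 39.6
t 16.33 tcp [0.5729 0.2192 0.2981] yaw 163.25 zax [ 1.e-04 -6.e-04 -1.e+00] w 0.0264 ff 39.6 F [ 0.5 -0.1 -0.7]
shift tool [ 0.0006 -0.0007  0.0041] turn z 0.15
t 16.38 tcp [0.5733 0.2184 0.2981] yaw 163.18 zax [ 1.e-04 -7.e-04 -1.e+00] w 0.0268 ff 39.6 F [-0.3 -0.2 -0.9]
bar side 2531 x [-0.0046  0.0031  0.009 ] y [-0.1182 -0.0269] z 0.14339195175042985
bar side 2408 x [-0.0045  0.0025  0.0083] y [0.0285 0.1187] z 0.14353083592820415
handle 15265 [-0.03418808  0.05609215] [-0.01264356  0.0131462 ] 0.0021611714010685693
```

View pics/w6.png

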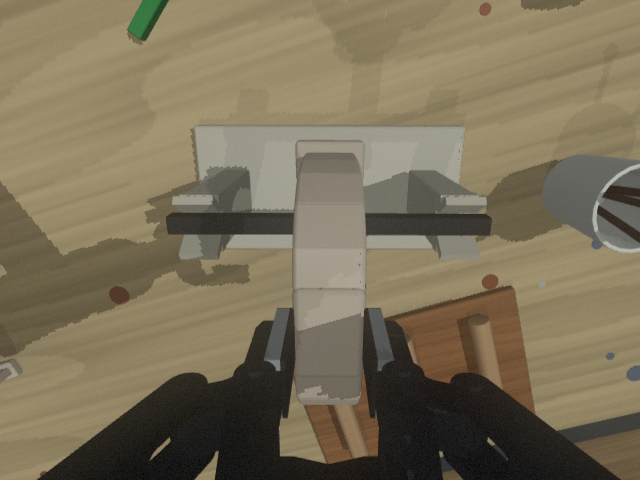

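The bar is seated and centred, with ends at columns 167 and 491 and the handle at 328 squarely across it. I lower the handle, slowly at the end.

```bash

python3 -m crank '[[0,0,0,0.0025,-0.0003,0.01,0],[0,0,0,0,0,0.02,0],[0,0,0,0,0,0.025,0],[0,0,0,0,0,0.025,0],[0,0,0,0,0,0.02,0],[0,0,0,0,0,0.015,0],[0,0,0,0,0,0.008,0],[0,0,0,0,0,0.004,0]]'
python3 -m crank '[[0,0,0,0,0,0.003,0],[0,0,0,0,0,0.002,0],[0,0,0,0,0,0.001,0],[0,0,0,0,0,0,0],[0,0,0,0,0,0,0]]'
python3 -m crank '[[0,0,0,0,0,0.001,0],[0,0,0,0,0,0,0],[0,0,0,0,0,0,0]]'
python3 -m crank '[[0,0,0,0,0,0.001,0],[0,0,0,0,0,0,0],[0,0,0,0,0,0,0]]'
```

```text
clock: 17.05
tool_pos: [0.57, 0.2181, 0.169]
orientation: [-0.002, 0.147, 0.989, -0.001]
force: [-0.5, 1.0, -0.7]
gripper_width: 0.308
finger_force: 39.6
clock: 17.47
tool_pos: [0.5711, 0.2194, 0.1659]
orientation: [0.001, 0.146, 0.989, 0.0]
force: [0.2, 0.5, -1.5]
gripper_width: 0.308
finger_force: 39.6
clock: 17.72
tool_pos: [0.5708, 0.2194, 0.1643]
orientation: [0.0, 0.146, 0.989, 0.0]
force: [0.6, 0.1, -1.5]
gripper_width: 0.313
finger_force: 39.6
clock: 17.97
tool_pos: [0.5706, 0.2193, 0.163]
orientation: [-0.0, 0.146, 0.989, -0.0]
force: [0.3, -0.2, -1.4]
gripper_width: 0.314
finger_force: 39.6
```

```bash

python3 -m crank '[[0,0,0,0,0,0.001,0],[0,0,0,0,0,0,0],[0,0,0,0,0,0,0]]'
python3 -m crank '[[0,0,0,0,0,0.0007,0],[0,0,0,0,0,0,0],[0,0,0,0,0,0,0]]'
python3 -m crank '[[0,0,0,0,0,0.0007,0],[0,0,0,0,0,0,0],[0,0,0,0,0,0,0]]'
```

```text
clock: 18.22
tool_pos: [0.5707, 0.2193, 0.162]
orientation: [-0.0, 0.146, 0.989, -0.0]
force: [0.1, 0.9, -1.4]
gripper_width: 0.315
finger_force: 39.6
clock: 18.47
tool_pos: [0.5708, 0.2193, 0.1618]
orientation: [0.0, 0.146, 0.989, 0.0]
force: [-0.8, 0.7, 2.2]
gripper_width: 0.313
finger_force: 40.0
clock: 18.72
tool_pos: [0.5708, 0.2193, 0.1618]
orientation: [0.0, 0.146, 0.989, 0.0]
force: [-2.9, -0.3, 6.3]
gripper_width: 0.314
finger_force: 40.4
```

```bash

python3 -m crank '[[0,0,0,0,0,-0.0009,0.02],[0,0,0,0,0,0,0.024],[0,0,0,0,0,0,0.0265],[0,0,0,0,0,0,0.028],[0,0,0,0,0,0,0.03],[0,0,0,0,0,0,0.033],[0,0,0,0,0,0,0.04],[0,0,0,0,0,0,0.05]]' 20
python3 -m crank '[[0,0,0,0,0,0,0.06],[0,0,0,0,0,0,0.06],[0,0,0,0,0,0,0.06]]'
python3 - <<'E'
from h import *
im,d,K,C=shot("wrist"); P=cloud(d,K,C); p,M=tool(); Q=(P-p)@M
h=(d>0)&(im.min(2)>90)&(P[...,2]>.09)&(P[...,2]<.165)&(abs(Q[...,1])<.02)&(abs(Q[...,0])<.08)
rpt("handle",P,h); q=Q[h]; print(np.percentile(q[:,0],[2,98]),np.percentile(q[:,1],[2,98]),np.percentile(P[h][:,2],99))
E
```

```text
clock: 19.38
tool_pos: [0.5707, 0.2193, 0.1615]
orientation: [-0.0, 0.146, 0.989, -0.0]
force: [-0.5, 0.3, 0.1]
gripper_width: 0.579
finger_force: 0.0
clock: 19.63
tool_pos: [0.5707, 0.2193, 0.1616]
orientation: [-0.0, 0.146, 0.989, 0.0]
force: [-0.8, 0.3, 0.1]
gripper_width: 0.703
finger_force: 0.0
t 19.68 tcp [0.5707 0.2193 0.1616] yaw 163.19 zax [ 0.  0. -1.] w 0.0601 ff 0.0 F [ 1.1  0.3 -0.5]
handle 17011 rect c [0.5644 0.2208] size [0.0282 0.108 ] axis 162.63 mean [0.5516 0.2246 0.1479] z [0.1189 0.1531 0.1581]
[-0.03456593  0.05946075] [-0.01351598  0.01268861] 0.15854403664545946
```

Released, with the crown top at 0.158 as expected. I retreat upward slowly and check.

```bash

python3 -m crank '[[0,0,0,0,0,-0.004,0.06],[0,0,0,0,0,-0.008,0.06],[0,0,0,0,0,-0.015,0.06],[0,0,0,0,0,-0.03,0.06],[0,0,0,0,0,-0.03,0.06],[0,0,0,0,0,-0.03,0.06],[0,0,0,0,0,-0.02,0.06],[0,0,0,0,0,0,0.06]]'
python3 -m crank '[[0,0,0,0,0,0,0.06],[0,0,0,0,0,0,0.06],[0,0,0,0,0,0,0.06],[0,0,0,0,0,0,0.06],[0,0,0,0,0,0,0.06],[0,0,0,0,0,0,0.06],[0,0,0,0,0,0,0.06],[0,0,0,0,0,0,0.06]]'
python3 - <<'E'
from h import *
im,d,K,C=shot("wrist"); P=cloud(d,K,C); p,M=tool(); Q=(P-p)@M
h=(d>0)&(im.min(2)>90)&(P[...,2]>.148)&(P[...,2]<.165)&(abs(Q[...,1])<.03)&(abs(Q[...,0])<.08)
rpt("handle",P,h)
shot('scene','s2.png');im=cv2.imread('pics/s2.png')[170:290,330:490];cv2.imwrite('pics/s2c.png',cv2.resize(im,None,fx=5,fy=5,interpolation=2))
E
```

```text
clock: 20.35
tool_pos: [0.5729, 0.2198, 0.3055]
orientation: [0.005, 0.146, 0.989, 0.002]
force: [1.3, -1.1, 1.0]
gripper_width: 0.701
finger_force: 0.0
clock: 21.02
tool_pos: [0.5707, 0.2193, 0.2983]
orientation: [-0.0, 0.146, 0.989, -0.0]
force: [0.5, -0.2, 0.7]
gripper_width: 0.703
finger_force: 0.0
t 21.07 tcp [0.5707 0.2193 0.2985] yaw 163.19 zax [-2.e-04 -1.e-04 -1.e+00] w 0.0599 ff 0.0 F [ 0.1  0.6 -0. ]
handle 3896 rect c [0.5702 0.2192] size [0.028  0.0781] axis 163.29 mean [0.5669 0.2201 0.1551] z [0.1498 0.1559 0.1583]
```

View pics/s2c.png

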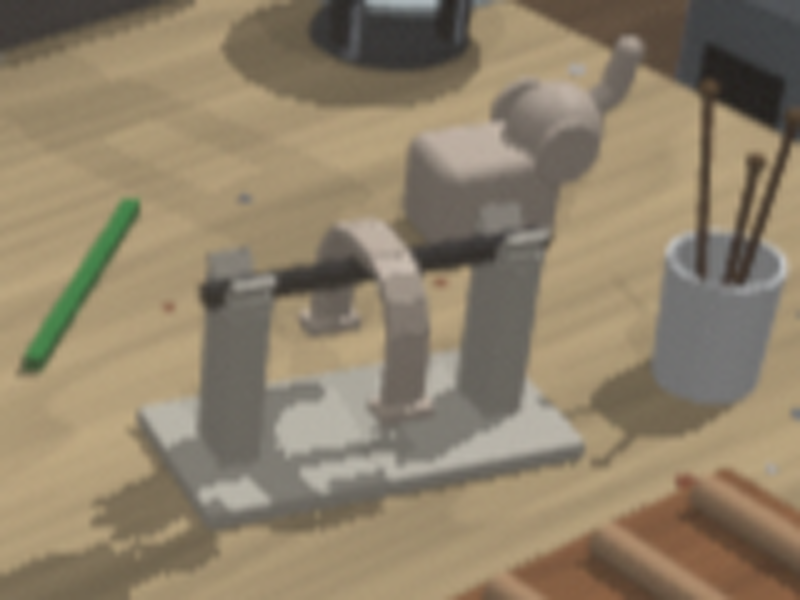

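The crop shows the bar down in both notches and the handle hanging across it midway, one leg on each side, clear of the batt.

```bash
python3 -c "from h import *;print(bot.job_done())"
```

```text
the job is handed in; nothing more can be done
None
```

The bar sits in both notches, centred to about a millimetre, and the larger handle hangs level and square across it between the props; handed in at about 21 s, though no verdict came back.

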